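# Put the cup grinding wheels back on their stands

## Task

The stone-grinding cup wheels have been left in two stacks, a small one on top of a large one. Take the stacks apart and park each of the four wheels upright on the stand of its own colour, down flat over the black boss: set them down, do not drop them. Leave the amber bottle and the standing stone as they are.

Things in the scene. Friction and masses are not known exactly. Their poses are not given: they have to be found in the camera images.
- red_wheel_mid (a point): Large loose red cup wheel, 108 mm across, 66 high, 0.5 kg: red cup 38 high, hollow below (96 wide, 32 deep), with a round steel hub on top, 26 wide, 28 high: grip that. Point on its axis half-way up: 33 mm above the rim, 5 below the cup's flat top; z up. Starts on a 16 mm stone tile, a small wheel on top of it.
- blue_wheel_mid (a point): Large loose blue cup wheel, 108 mm across, 66 high, 0.5 kg: blue cup 38 high, hollow below (96 wide, 32 deep), with a round steel hub on top, 26 wide, 28 high: grip that. Point on its axis half-way up: 33 mm above the rim, 5 below the cup's flat top; z up. Starts on a 16 mm stone tile, a small wheel on top of it.
- yellow_wheel_mid (a point): Small loose yellow cup wheel, 72 mm across, 66 high, 0.3 kg: yellow cup 38 high, hollow below (62 wide, 32 deep), with a round steel hub on top, 26 wide, 28 high: grip that. Point on its axis half-way up: 33 mm above the rim, 5 below the cup's flat top; z up. Starts on top of either large wheel, over its hub.
- green_wheel_mid (a point): Small loose green cup wheel, 72 mm across, 66 high, 0.3 kg: green cup 38 high, hollow below (62 wide, 32 deep), with a round steel hub on top, 26 wide, 28 high: grip that. Point on its axis half-way up: 33 mm above the rim, 5 below the cup's flat top; z up. Starts on top of either large wheel, over its hub.
- red_stand: Large red stand, fixed, empty at first: round red plate 132 mm across, 8 thick, with a central black boss 72 across, 12 high, bevelled, fitting the hollow of the red wheel with 12 mm to spare all round. Origin: centre of the underside, on the table; z up. A wheel flat on the plate has its mid point 41 mm above this.
- blue_stand: Large blue stand, fixed, empty at first: round blue plate 132 mm across, 8 thick, with a central black boss 72 across, 12 high, bevelled, fitting the hollow of the blue wheel with 12 mm to spare all round. Origin: centre of the underside, on the table; z up. A wheel flat on the plate has its mid point 41 mm above this.
- yellow_stand: Small yellow stand, fixed, empty at first: round yellow plate 96 mm across, 8 thick, with a central black boss 40 across, 12 high, bevelled, fitting the hollow of the yellow wheel with 11 mm to spare all round. Origin: centre of the underside, on the table; z up. A wheel flat on the plate has its mid point 41 mm above this.
- green_stand: Small green stand, fixed, empty at first: round green plate 96 mm across, 8 thick, with a central black boss 40 across, 12 high, bevelled, fitting the hollow of the green wheel with 11 mm to spare all round. Origin: centre of the underside, on the table; z up. A wheel flat on the plate has its mid point 41 mm above this.
- bottle_mid (a point): An upright amber glass bottle with a black cap, 52 mm across and 120 mm high, loose, standing among the stands; not to be disturbed. This point is on its axis, 60 mm above the table.
- shard_mid (a point): A rough grey standing stone (a sculptor's model), tapering, up to 80 mm across and 160 mm high, loose, near the robot's right side; not to be disturbed. This point is on its axis, 80 mm above the table.
Things that resemble listed ones, but are neither listed nor needed, are in the scene too. Of the things that look like the red_stand, take the one that is farthest to the robot's right at the start. There is more than one size of the part that bears red_wheel_mid; the job needs the larger.

How it is judged:
By the outcome, as a careful person would: the job done as asked, in the order asked, and still so for the second after the job is handed in, with the robot touching nothing.
It also fails if it takes over 120 s, if anything falls off the work surface, if the arm or the gripper's body presses on something with over 40 N, if the wrist force passes 120 N, or if a joint passes its speed limit or range.

## Robot

A 6-joint arm with a two-finger parallel gripper is mounted at the origin on the work surface. World frame = base frame: x ahead of the robot, y to its left, z up, the work surface at z = 0. Lengths are in m, angles in rad, forces in N, time in s.
With the tool pointing down it reaches from about 0.35 to 0.875 m from the base axis. Payload 15.5 kg.
Tool frame: the origin (TCP) lies on the front face of the gripper's body, between the roots of the fingers; the fingertips stand 73 mm ahead of it and the grasp point (between the pads) lies 54 mm ahead of it; z points along the fingers, y is the line along which they close (so a half turn about z gives the same grasp; the last joint's range is limited). The gripper opens to 85 mm and grips with 20 to 120 N. Pads are 22 mm wide; open, the fingers measure 114 mm over their backs; the gripper's body (76 mm by 85 mm) begins 54 mm behind the grasp point. The pads swing forward as they close: fully open they stand 13 mm farther back than shut.
Start: joints at [-1.23, 0.494, 1.345, -0, 1.302, -0.096], TCP at [0.264, -0.567, 0.304] pointing down, gripper open.
Joint ranges: [-2.91, 2.91], [-0.82, 2.16], [0.22, 2.67], [-1.22, 4.37], [0.12, 2.79], [-3.08, 3.08]. Speed limits (rad/s): [1.89, 1.89, 2.57, 3.01, 3.01, 3.01].

## Interface

Orientations are given as a rotation vector (axis times angle).
In Python, from workcell import telemetry, optics, workorder gives the robot as it stands.
- The arm moves only by the shell command python3 -m creep 'ROWS'. ROWS is JSON, a list of rows, each a list of 7 numbers: the shift along the tool's x, y, z in mm, then the turn, a rotation vector about the tool's x, y, z in rad, then the opening, from -1 (shut) to 1 (fully open). A call has 1 to 20 rows; each row shifts and turns the commanded pose from where the row before left it, along the tool's axes as they then stand; what a row does not reach is not made up. A row lasts 1/12 s, in which the tool goes at most 41.7 mm and 7.16 degrees, less where a joint would pass 70% of its speed; a pose out of reach is approached as far as the arm can. A call with a gripper value outside its range is refused whole. The fingers move at their own pace and stop on an object; the grip force is fixed at half the most. Time passes only in rows, so rows that do not move let the fingers close. It gives the time, the measured TCP pose, the force, the opening and the grip force at its end, in the units of the state.
- telemetry.get_obs(): the state, without advancing time (a new reading comes with each control period).
- optics.snapshot(name): name is "side" or "top"; returns the picture (420x560x3 uint8, red, green, blue); there is no depth.
- optics.camera_model(name): a dict with "fx", "fy", "cx", "cy" (pixels), "rvec" (rotation vector, rad) and "tvec" (3), from world to camera coordinates, as OpenCV has them. Camera axes: x right, y down, z forward; pixel columns grow to the right and rows downward; lengths in m; the calibration is good to about 2 mm. A picture is of the moment at which its call begins. camera_model takes no time and is no camera call.
- workorder.close_job(): hands the job in; it is judged then, once.
The state is a dict: "clock": time; "joints": joint angles; "qd": joint speeds; "effort": joint torques, N m; "position": TCP position; "tcp_rot": TCP orientation; "ft_force": force on the tool from outside, world axes, zero at the start; "torque": the same for the moment, N m; "grip_width": finger opening in m; "grasp_force": force on a finger pad.
Only numpy, scipy, OpenCV 4.12 (cv2) and the standard library are available. Lean on these libraries where they do the work, as an engineer would, in place of code of your own. Each camera call takes 0.05 s, during which the arm holds its last target. There are 200 camera calls.

## Working session

There is one attempt and no reset: what is moved stays moved. The work goes in short steps, Python scripts to look and compute and a shell command to move; the robot and the scene stay as the last step left them, time stands still between calls to the robot, and variables do not carry over. Pictures are saved under pics/ and viewed, at most 14 in all, crops included, and the job is handed in when it is done.

```bash
mkdir -p pics
cat > h.py <<'E'
import numpy as np,cv2
from workcell import telemetry, optics, workorder
def snap(n,f,crop=None,k=1):
    im=optics.snapshot(n)[:,:,::-1].copy()
    if crop: x0,y0,x1,y1=crop; im=im[y0:y1,x0:x1]
    if k!=1: im=cv2.resize(im,None,fx=k,fy=k,interpolation=cv2.INTER_CUBIC)
    cv2.imwrite('pics/'+f,im)
def cam(n):
    c=optics.camera_model(n); R=cv2.Rodrigues(np.array(c['rvec'],float))[0]; return c,R,np.array(c['tvec'],float).ravel()
def px2w(n,u,v,z):
    c,R,t=cam(n); d=R.T@np.array([(u-c['cx'])/c['fx'],(v-c['cy'])/c['fy'],1]); o=-R.T@t
    return o+d*(z-o[2])/d[2]
def w2px(n,p):
    c,R,t=cam(n); q=R@np.array(p,float)+t; return np.array([c['fx']*q[0]/q[2]+c['cx'],c['fy']*q[1]/q[2]+c['cy']])
E
python3 - <<'E'
from h import *
snap('top','t0.png'); snap('side','s0.png')
o=telemetry.get_obs(); print(o['position'],o['tcp_rot'],o['grip_width'],o['clock'])
for n in('top','side'):
  c,R,t=cam(n); print(n,-R.T@t,R[2],c['fx'])
E
```

```text
[ 0.26374856 -0.56637555  0.30333924] [-3.06624019e+00 -6.78873079e-01  2.04660362e-04] 0.08549173571929487 0.1
top [ 0.31919248 -0.03222824  1.51115294] [ 0.09470971  0.00594146 -0.9954872 ] 467.8103030531613
side [0.24056539 0.8459793  0.78924785] [ 0.1904548  -0.76116585 -0.61996252] 427.89042609240244
```

View pics/t0.png

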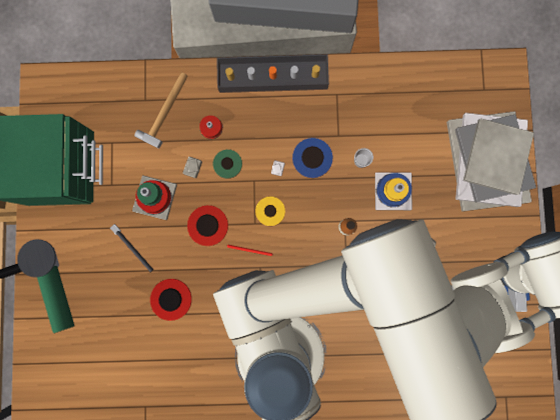

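View pics/s0.png

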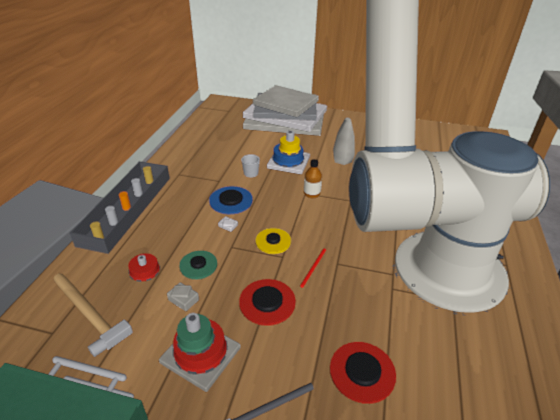

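Red stand candidates are at top (208,225) and (171,299). The one farther right is (208,225). Red wheels are the stack base at (153,197), which is large and under green, and a small lone one at (211,126); I need the large one. I'll confirm both in an enlarged crop.

Run:
```python
from h import *
snap('top','t1.png',(120,110,420,320),2.6)
for n,uv,z in [('red_stand',(208,225),.008),('other',(171,299),.008),('yel_stand',(270,211),.008),('green_stand',(228,163.5),.008),('blue_stand',(312.5,158),.008),('green hub',(151,191),.12),('yellow hub',(398,187),.12),('bottle',(347,227),.12)]:
  print(n,px2w('top',*uv,z).round(4))
```

```text
red_stand [0.4182 0.2227 0.008 ]
other [0.1862 0.3433 0.008 ]
yel_stand [0.4577 0.0218 0.008 ]
green_stand [0.6172 0.1548 0.008 ]
blue_stand [ 0.6272 -0.1211  0.008 ]
green hub [0.518  0.3739 0.12  ]
yellow hub [ 0.5085 -0.3673  0.12  ]
bottle [ 0.393  -0.2099  0.12  ]
```

View pics/t1.png

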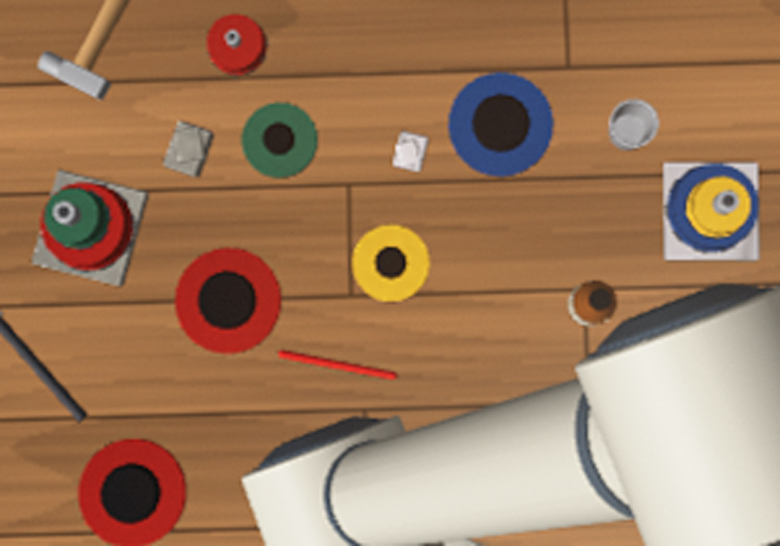

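```bash
cat >> h.py <<'E'
def tri(a,b):
    A=[];B=[]
    for n,(u,v) in (('top',a),('side',b)):
        p=px2w(n,u,v,0.);q=px2w(n,u,v,.5);d=(q-p)/np.linalg.norm(q-p);P=np.eye(3)-np.outer(d,d);A.append(P);B.append(P@p)
    return np.linalg.lstsq(np.vstack(A),np.hstack(B),rcond=None)[0]
def delta(target):
    o=telemetry.get_obs(); R=cv2.Rodrigues(np.array(o['tcp_rot']))[0]
    return (R.T@(np.array(target)-o['position'])*1000).round(1)
E
python3 - <<'E'
from h import *
y=px2w('top',400,187.7,.12);g=px2w('top',144.2,191.5,.12)
print(y,tri((400,187.7),(290.5,134)),g,tri((144.2,191.5),(193,318)))
print('shard',px2w('side',343,161,0),'bottlecap',px2w('top',351.5,225.4,.12),px2w('side',314,195,0))
print(delta([y[0],y[1],.25]))
for n,uv,z in [('red_stand',(208.1,225.4),.008),('yel_stand',(270.4,211.2),.008),('green_stand',(227.7,163.8),.008),('blue_stand',(312.7,157.7),.008)]: print(n,px2w('top',*uv,z).round(4))
print([(n,px2w('side',*uv,.008).round(4)) for n,uv in [('r',(267.5,301)),('y',(273.5,241)),('g',(198.5,264.5)),('b',(231,200))]])
E
```

```text
[ 0.50619869 -0.37316724  0.12      ] [ 0.50742055 -0.37506066  0.11217557] [0.51713175 0.39435811 0.12      ] [0.51656863 0.39382138 0.12134611]
shard [ 0.33195005 -0.43883272  0.        ] bottlecap [ 0.39742264 -0.22349141  0.12      ] [ 0.39178758 -0.21667965  0.        ]
[301.3 -72.8  53.5]
red_stand [0.4169 0.2224 0.008 ]
yel_stand [0.457  0.0205 0.008 ]
green_stand [0.6162 0.1558 0.008 ]
blue_stand [ 0.6281 -0.1218  0.008 ]
[('r', array([0.4165, 0.2279, 0.008 ])), ('y', array([0.4562, 0.0275, 0.008 ])), ('g', array([0.6155, 0.1615, 0.008 ])), ('b', array([ 0.6267, -0.1138,  0.008 ]))]
```

```bash
python3 -m creep '[[25,-6,0,0,0,0,1],[25,-6,0,0,0,0,1],[25,-6,0,0,0,0,1],[25,-6,0,0,0,0,1],[25,-6,0,0,0,0,1],[25,-6,0,0,0,0,1],[25,-6,0,0,0,0,1],[25,-6,0,0,0,0,1],[25,-6,0,0,0,0,1],[25,-6,0,0,0,0,1],[25,-6,0,0,0,0,1],[26,-7,0,0,0,0,1],[0,0,18,0,0,0,1],[0,0,18,0,0,0,1],[0,0,18,0,0,0,1],[0,0,0,0,0,0,1],[0,0,0,0,0,0,1]]'
python3 - <<'E'
from h import *
snap('side','s1.png',(220,60,380,180),5)
print(delta([.507,-.3735,.170]))
E
```

```text
clock: 1.57
position: [0.5056, -0.3731, 0.2494]
tcp_rot: [-3.066, -0.679, 0.002]
ft_force: [0.3, -0.9, 0.9]
grip_width: 0.0854
grasp_force: 0.0
[ 1.   0.4 80.4]
```

View pics/s1.png

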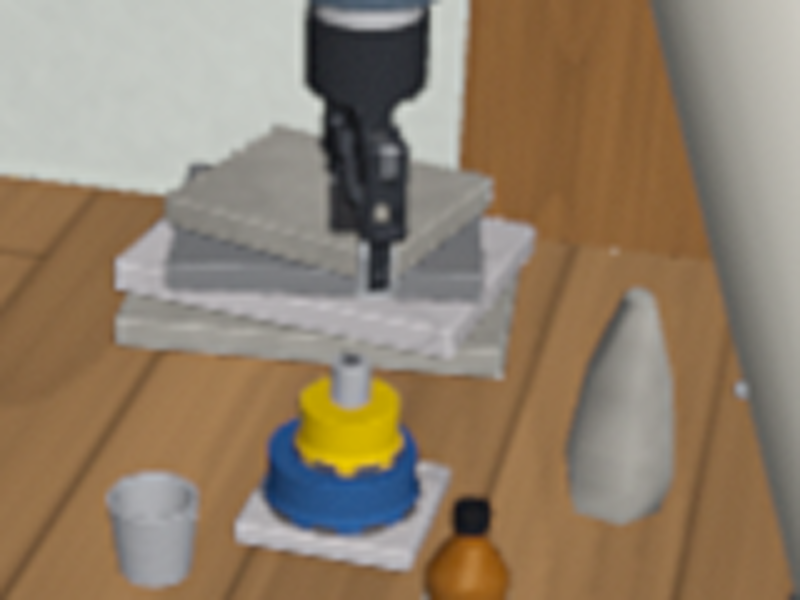

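Side view: the yellow hub top is at px (290,131) and the open fingers are above it. The shard, at px (344,140), is clear. I'll check the projection and descend.

```bash
python3 -c "
from h import *
print(w2px('side',[.507,-.3735,.12]),w2px('side',[.507,-.3735,.092]))"; python3 -m creep '[[1,0,20,0,0,0,1],[0,0,20,0,0,0,1],[0,0,20,0,0,0,1],[0,0,12,0,0,0,1],[0,0,8,0,0,0,1],[0,0,0,0,0,0,0],[0,0,0,0,0,0,-0.2],[0,0,0,0,0,0,-0.4],[0,0,0,0,0,0,-0.6],[0,0,0,0,0,0,-0.8],[0,0,0,0,0,0,-1],[0,0,0,0,0,0,-1],[0,0,0,0,0,0,-1],[0,0,0,0,0,0,-1]]'
```

```text
[290.64102522 132.1048245 ] [290.37959487 139.70087334]
clock: 2.78
position: [0.5071, -0.3732, 0.1709]
tcp_rot: [3.066, 0.679, 0.001]
ft_force: [-0.6, 0.3, 6.7]
grip_width: 0.0242
grasp_force: 58.4
```

```bash
python3 -m creep '[[0,0,-5,0,0,0,-1],[0,0,-15,0,0,0,-1],[0,0,-20,0,0,0,-1],[0,0,-25,0,0,0,-1],[0,0,-25,0,0,0,-1],[0,0,0,0,0,0,-1]]';  python3 -c "
from h import *
print(delta([.4567,.022,.18]))"
```

```text
clock: 3.28
position: [0.508, -0.374, 0.265]
tcp_rot: [3.062, 0.678, 0.006]
ft_force: [1.6, -0.9, -2.1]
grip_width: 0.0241
grasp_force: 59.4
[ 120.4 -381.1   83. ]
```

```bash
python3 -m creep '[[4,-12,0,0,0,0,-1],[8,-24,0,0,0,0,-1],[8,-25,0,0,0,0,-1],[8,-26,0,0,0,0,-1],[8,-26,0,0,0,0,-1],[8,-26,0,0,0,0,-1],[8,-26,0,0,0,0,-1],[8,-26,0,0,0,0,-1],[8,-26,0,0,0,0,-1],[8,-26,0,0,0,0,-1],[8,-26,0,0,0,0,-1],[8,-26,0,0,0,0,-1],[8,-26,0,0,0,0,-1],[8,-24,0,0,0,0,-1],[8,-24,0,0,0,0,-1],[4,-12,0,0,0,0,-1],[0,0,30,0,0,0,-1],[0,0,30,0,0,0,-1],[0,0,15,0,0,0,-1],[0,0,0,0,0,0,-1]]';  python3 - <<'E'
from h import *
snap('side','s2.png',(190,120,350,240+40),4.5)
print(delta([.4567,.022,.125]))
E
```

```text
clock: 4.95
position: [0.4524, 0.0237, 0.1819]
tcp_rot: [-3.065, -0.679, 0.009]
ft_force: [-0.4, 0.6, -4.1]
grip_width: 0.0241
grasp_force: 59.5
[ 2.7  2.9 58.5]
```

View pics/s2.png

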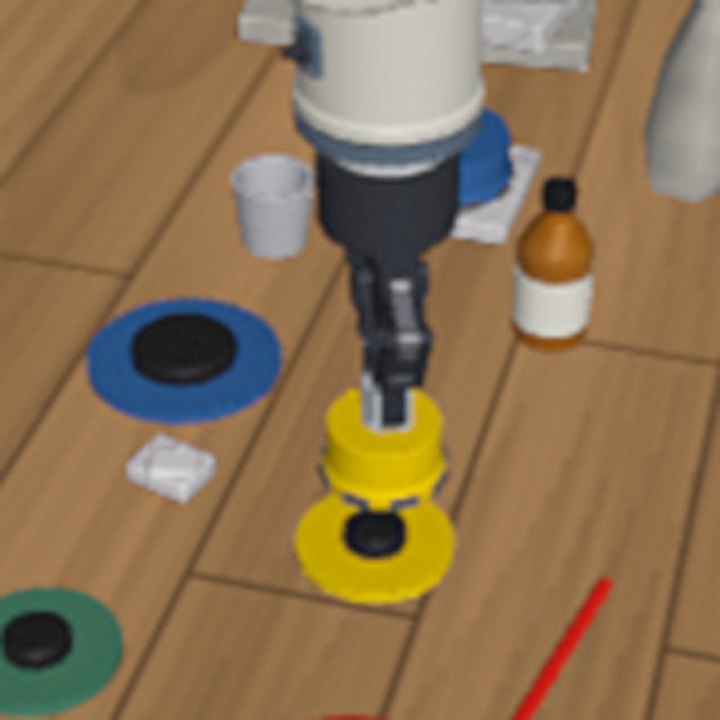

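Side view: the held cup's top is at about (275.1,214.4) and the stand plate's centre at about (273.3,240.2). I'll compare the two.

```bash
python3 -c "
from h import *
print(px2w('side',275.1,214.4,.103),px2w('side',273.3,240.2,.008))"
```

```text
[0.45184204 0.03004708 0.103     ] [0.45749336 0.02458    0.008     ]
```

```bash
python3 -m creep '[[2,5,0,0,0,0,-1],[0,0,10,0,0,0,-1],[0,0,15,0,0,0,-1],[0,0,10,0,0,0,-1],[0,0,8,0,0,0,-1],[0,0,5,0,0,0,-1],[0,0,3,0,0,0,-1],[0,0,2,0,0,0,-1],[0,0,2,0,0,0,-1],[0,0,0,0,0,0,-1],[0,0,0,0,0,0,-1]]'
```

```text
clock: 5.92
position: [0.4588, 0.0194, 0.1301]
tcp_rot: [3.067, 0.679, 0.0]
ft_force: [-0.8, 0.3, -3.3]
grip_width: 0.0239
grasp_force: 59.6
```

```bash
python3 -m creep '[[0,0,1.5,0,0,0,-1],[0,0,1,0,0,0,-1],[0,0,1,0,0,0,-1],[0,0,1,0,0,0,-1],[0,0,0,0,0,0,-1]]'
```

```text
clock: 6.33
position: [0.4586, 0.0194, 0.1252]
tcp_rot: [-3.067, -0.679, 0.0]
ft_force: [0.2, -0.4, -4.0]
grip_width: 0.0237
grasp_force: 59.6
```

Not in contact yet; 1 mm steps.

```bash
python3 -m creep '[[0,0,0.7,0,0,0,-1],[0,0,0,0,0,0,-1]]';python3 -m creep '[[0,0,0.7,0,0,0,-1],[0,0,0,0,0,0,-1]]';python3 -m creep '[[0,0,0.7,0,0,0,-1],[0,0,0,0,0,0,-1]]'
```

```text
clock: 6.5
position: [0.4587, 0.0194, 0.1246]
tcp_rot: [-3.067, -0.679, 0.0]
ft_force: [0.1, -0.3, -3.2]
grip_width: 0.024
grasp_force: 59.6
clock: 6.67
position: [0.4588, 0.0193, 0.1244]
tcp_rot: [3.067, 0.679, 0.001]
ft_force: [-2.2, -2.5, 10.2]
grip_width: 0.0239
grasp_force: 61.1
clock: 6.83
position: [0.4588, 0.0193, 0.1242]
tcp_rot: [3.067, 0.679, 0.002]
ft_force: [-5.7, -1.7, 27.2]
grip_width: 0.0241
grasp_force: 63.2
```

Contact at TCP z=0.1244, which is the seated height. I'll release and rise.

```bash
python3 -m creep '[[0,0,-1,0,0,0,-1],[0,0,0,0,0,0,-0.5],[0,0,0,0,0,0,-0.3],[0,0,0,0,0,0,-0.1],[0,0,0,0,0,0,0.1],[0,0,0,0,0,0,0.3],[0,0,0,0,0,0,0.6],[0,0,0,0,0,0,1],[0,0,0,0,0,0,1],[0,0,0,0,0,0,1],[0,0,-20,0,0,0,1],[0,0,-30,0,0,0,1],[0,0,-30,0,0,0,1],[0,0,-30,0,0,0,1],[0,0,-20,0,0,0,1],[0,0,0,0,0,0,1]]'
python3 - <<'E'
from h import *
snap('top','t2.png',(240,130,440,280),4)
E
```

```text
clock: 8.17
position: [0.46, 0.0193, 0.2579]
tcp_rot: [3.066, 0.679, 0.009]
ft_force: [1.3, -0.2, 0.1]
grip_width: 0.0855
grasp_force: 0.0
```

View pics/t2.png

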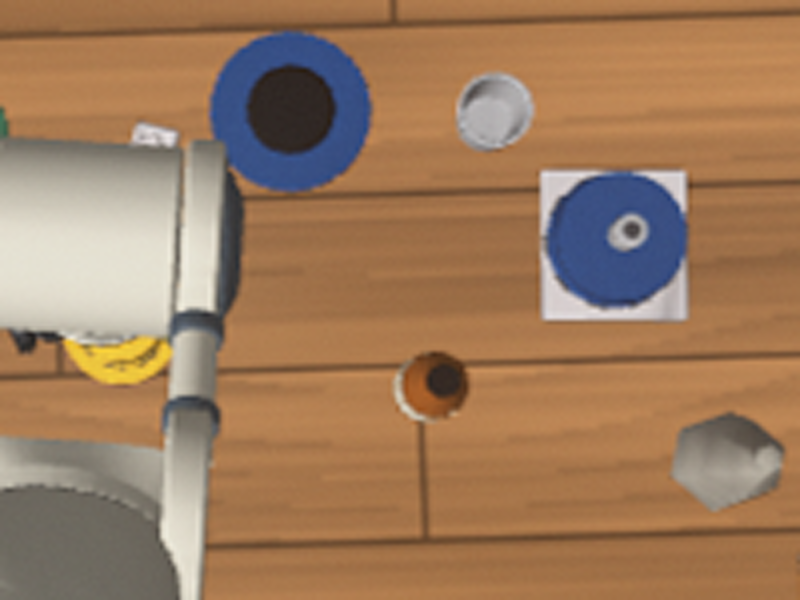

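Top view: the blue hub top is at px (398.3,187.5), the blue stand at (312.8,157.8), and the bottle and shard are undisturbed.

Run:
```python
from h import *
p=px2w('top',398.2,187.5,.082);print(p,px2w('top',312.75,157.75,.008),delta([p[0],p[1],.2]))
```

```text
[ 0.51208845 -0.37698959  0.082     ] [ 0.62795835 -0.12196725  0.008     ] [-119.8  381.4   56.4]
```

```bash
python3 -m creep '[[-4,12,0,0,0,0,1],[-8,24,0,0,0,0,1],[-8,25,0,0,0,0,1],[-8,26,0,0,0,0,1],[-8,26,0,0,0,0,1],[-8,26,0,0,0,0,1],[-8,26,0,0,0,0,1],[-8,26,0,0,0,0,1],[-8,26,0,0,0,0,1],[-8,26,0,0,0,0,1],[-8,26,0,0,0,0,1],[-8,26,0,0,0,0,1],[-8,26,0,0,0,0,1],[-8,24,0,0,0,0,1],[-8,24,0,0,0,0,1],[-4,12,0,0,0,0,1],[0,0,30,0,0,0,1],[0,0,26,0,0,0,1],[0,0,0,0,0,0,1],[0,0,0,0,0,0,1]]';  python3 - <<'E'
from h import *
print(delta([.511,-.3765,.1325]))
E
```

```text
clock: 9.88
position: [0.5101, -0.3757, 0.1969]
tcp_rot: [-3.064, -0.679, 0.004]
ft_force: [0.7, 0.1, 0.2]
grip_width: 0.0851
grasp_force: 0.0
[ 0.6  1.3 64.4]
```

```bash
python3 -m creep '[[0,1,20,0,0,0,1],[0,0,20,0,0,0,1],[0,0,14,0,0,0,1],[0,0,10,0,0,0,1],[0,0,0,0,0,0,0.2],[0,0,0,0,0,0,-0.1],[0,0,0,0,0,0,-0.3],[0,0,0,0,0,0,-0.5],[0,0,0,0,0,0,-0.7],[0,0,0,0,0,0,-1],[0,0,0,0,0,0,-1],[0,0,0,0,0,0,-1]]';  python3 -m creep '[[0,0,-5,0,0,0,-1],[0,0,-15,0,0,0,-1],[0,0,-25,0,0,0,-1],[0,0,-30,0,0,0,-1],[0,0,-30,0,0,0,-1],[0,0,-10,0,0,0,-1],[0,0,0,0,0,0,-1]]'
python3 - <<'E'
from h import *
print(delta([.628,-.1205,.19]))
E
```

```text
clock: 10.88
position: [0.5115, -0.3778, 0.1355]
tcp_rot: [3.066, 0.679, 0.001]
ft_force: [-2.1, 3.0, 10.6]
grip_width: 0.0239
grasp_force: 58.3
clock: 11.47
position: [0.5119, -0.3782, 0.252]
tcp_rot: [3.064, 0.678, 0.004]
ft_force: [0.8, 0.1, -3.9]
grip_width: 0.0235
grasp_force: 59.7
[ 213.9 -184.8   61.6]
```

```bash
python3 -m creep '[[10,-9,0,0,0,0,-1],[19,-17,0,0,0,0,-1],[20,-17,0,0,0,0,-1],[20,-17,0,0,0,0,-1],[20,-17,0,0,0,0,-1],[20,-17,0,0,0,0,-1],[20,-17,0,0,0,0,-1],[20,-17,0,0,0,0,-1],[20,-17,0,0,0,0,-1],[19,-17,0,0,0,0,-1],[16,-14,0,0,0,0,-1],[10,-9,0,0,0,0,-1],[0,0,25,0,0,0,-1],[0,0,25,0,0,0,-1],[0,0,10,0,0,0,-1],[0,0,0,0,0,0,-1],[0,0,0,0,0,0,-1]]';  python3 - <<'E'
from h import *
snap('side','s3.png',(160,100,320,240),5)
print(delta([.628,-.1205,.1275]))
E
```

```text
clock: 12.88
position: [0.6267, -0.1196, 0.1888]
tcp_rot: [-3.067, -0.678, 0.002]
ft_force: [0.2, 0.1, -5.2]
grip_width: 0.0239
grasp_force: 59.5
[ 0.4  0.9 62.3]
```

View pics/s3.png

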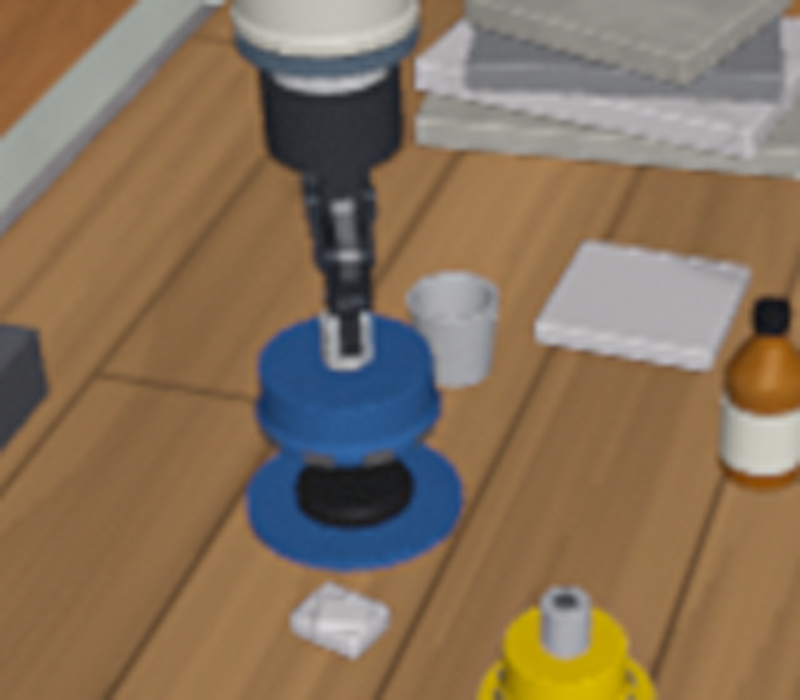

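Side view: the held cup's top is at about px (229.4,172.2), the plate centre at about (231,199.6), and yellow is seated on its stand.

```bash
python3 -c "
from h import *
print(px2w('side',229.4,172.2,.108),px2w('side',231,199.6,.008))"; python3 -m creep '[[0,1,12,0,0,0,-1],[0,0,15,0,0,0,-1],[0,0,12,0,0,0,-1],[0,0,8,0,0,0,-1],[0,0,5,0,0,0,-1],[0,0,3,0,0,0,-1],[0,0,2,0,0,0,-1],[0,0,1,0,0,0,-1],[0,0,0,0,0,0,-1],[0,0,0,0,0,0,-1]]'
```

```text
[ 0.6258274  -0.11416564  0.108     ] [ 0.62740397 -0.11570633  0.008     ]
clock: 13.77
position: [0.6277, -0.1204, 0.1317]
tcp_rot: [3.067, 0.679, 0.001]
ft_force: [0.3, 0.5, -4.9]
grip_width: 0.0238
grasp_force: 59.7
```

```bash
python3 -m creep '[[0,0,1.5,0,0,0,-1],[0,0,1,0,0,0,-1],[0,0,0,0,0,0,-1]]';python3 -m creep '[[0,0,0.7,0,0,0,-1],[0,0,0,0,0,0,-1]]';python3 -m creep '[[0,0,0.7,0,0,0,-1],[0,0,0,0,0,0,-1]]'
```

```text
clock: 14.02
position: [0.6274, -0.1204, 0.1287]
tcp_rot: [-3.067, -0.679, 0.0]
ft_force: [-0.2, -0.3, -5.5]
grip_width: 0.0237
grasp_force: 59.7
clock: 14.18
position: [0.6274, -0.1204, 0.128]
tcp_rot: [-3.067, -0.679, 0.0]
ft_force: [-0.5, 0.5, -5.6]
grip_width: 0.0237
grasp_force: 59.7
clock: 14.35
position: [0.6275, -0.1204, 0.1276]
tcp_rot: [3.067, 0.679, 0.0]
ft_force: [-1.0, 0.9, 0.3]
grip_width: 0.0235
grasp_force: 60.4
```

```bash
python3 -m creep '[[0,0,0.4,0,0,0,-1],[0,0,0,0,0,0,-1]]'; python3 -m creep '[[0,0,0,0,0,0,-0.5],[0,0,0,0,0,0,-0.3],[0,0,0,0,0,0,-0.1],[0,0,0,0,0,0,0.1],[0,0,0,0,0,0,0.3],[0,0,0,0,0,0,0.6],[0,0,0,0,0,0,1],[0,0,0,0,0,0,1],[0,0,0,0,0,0,1],[0,0,-20,0,0,0,1],[0,0,-30,0,0,0,1],[0,0,-30,0,0,0,1],[0,0,-30,0,0,0,1],[0,0,-20,0,0,0,1],[0,0,0,0,0,0,1]]'
python3 - <<'E'
from h import *
snap('top','t3.png',(120,150,270,260),5)
print(delta([.517,.394,.258]))
E
```

```text
clock: 14.52
position: [0.6275, -0.1204, 0.1276]
tcp_rot: [3.067, 0.679, 0.001]
ft_force: [-3.9, 1.8, 6.4]
grip_width: 0.0236
grasp_force: 61.0
clock: 15.77
position: [0.629, -0.1208, 0.2617]
tcp_rot: [3.064, 0.679, 0.009]
ft_force: [0.1, -0.4, 0.6]
grip_width: 0.0853
grasp_force: 0.0
[ 1.164e+02 -5.135e+02  3.000e-01]
```

View pics/t3.png

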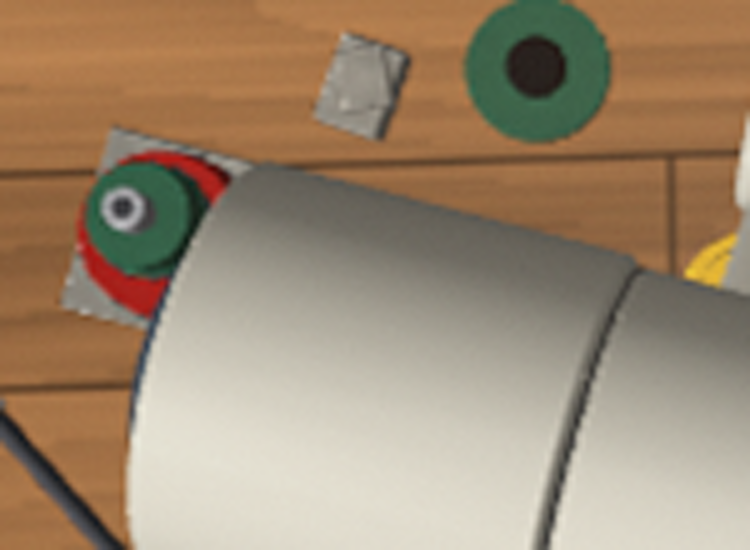

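Top view: the green hub is at px (144.4,191.4) and the green stand at (227.4,163.4), matching the earlier fix.

```bash
python3 -m creep '[[3,-13,0,0,0,0,1],[5,-22,0,0,0,0,1],[6,-26,0,0,0,0,1],[6,-26,0,0,0,0,1],[6,-26,0,0,0,0,1],[6,-26,0,0,0,0,1],[6,-26,0,0,0,0,1],[6,-26,0,0,0,0,1],[6,-26,0,0,0,0,1],[6,-26,0,0,0,0,1],[6,-26,0,0,0,0,1],[6,-26,0,0,0,0,1],[6,-26,0,0,0,0,1],[6,-26,0,0,0,0,1],[6,-26,0,0,0,0,1],[6,-26,0,0,0,0,1],[6,-26,0,0,0,0,1],[6,-26,0,0,0,0,1],[6,-26,0,0,0,0,1],[6,-26,0,0,0,0,1]]';  python3 - <<'E'
from h import *
print(delta([.517,.394,.21]))
E
```

```text
clock: 17.48
position: [0.5187, 0.386, 0.2554]
tcp_rot: [3.067, 0.679, -0.004]
ft_force: [0.5, 0.6, 0.6]
grip_width: 0.0854
grasp_force: 0.0
[ 2.  -8.  45.4]
```

```bash
python3 -m creep '[[2,-6,0,0,0,0,1],[0,0,15,0,0,0,1],[0,0,20,0,0,0,1],[0,0,10,0,0,0,1],[0,0,0,0,0,0,1],[0,0,0,0,0,0,1]]';  python3 - <<'E'
from h import *
snap('side','s4.png',(120,230,270,390),3.75)
print(delta([.517,.394,.170]))
E
```

```text
clock: 17.98
position: [0.5191, 0.3905, 0.2113]
tcp_rot: [3.067, 0.679, -0.003]
ft_force: [0.0, 0.3, -0.1]
grip_width: 0.0854
grasp_force: 0.0
[-1.  -4.  42.1]
```

View pics/s4.png

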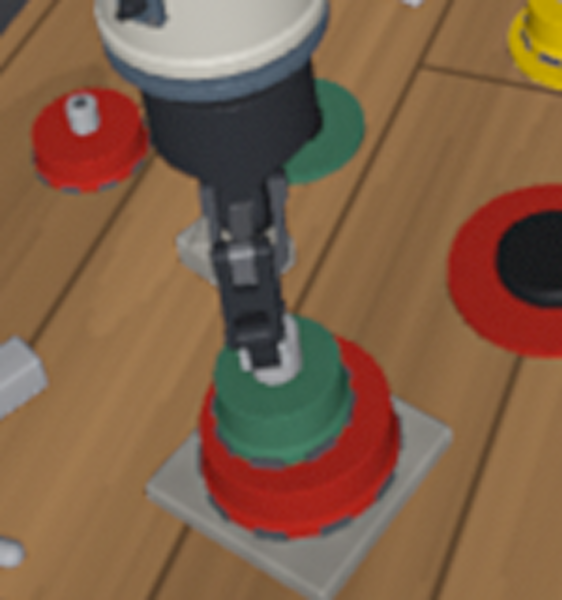

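Side view: the near finger is beyond the near side of the green hub (px ~ (193,325)), and the hub sits between the fingers. Descend and grip.

```bash
python3 -m creep '[[-1,-3,10,0,0,0,1],[0,0,14,0,0,0,1],[0,0,10,0,0,0,1],[0,0,7,0,0,0,1],[0,0,0,0,0,0,0.2],[0,0,0,0,0,0,-0.1],[0,0,0,0,0,0,-0.3],[0,0,0,0,0,0,-0.5],[0,0,0,0,0,0,-0.7],[0,0,0,0,0,0,-1],[0,0,0,0,0,0,-1],[0,0,0,0,0,0,-1]]';  python3 -m creep '[[0,0,-5,0,0,0,-1],[0,0,-15,0,0,0,-1],[0,0,-25,0,0,0,-1],[0,0,-25,0,0,0,-1],[0,0,-10,0,0,0,-1],[0,0,0,0,0,0,-1]]'
python3 - <<'E'
from h import *
print(px2w('top',227.5,163.5,.008),delta([.616,.157,.185]))
E
```

```text
clock: 19.03
position: [0.5177, 0.3933, 0.1718]
tcp_rot: [-3.067, -0.679, -0.002]
ft_force: [-1.0, -1.3, 5.7]
grip_width: 0.024
grasp_force: 58.5
clock: 19.53
position: [0.5182, 0.3937, 0.2536]
tcp_rot: [-3.066, -0.679, -0.007]
ft_force: [0.0, 0.1, -2.7]
grip_width: 0.0243
grasp_force: 59.1
[0.61721936 0.15644862 0.008     ] [-11.6 255.9  68.4]
```

```bash
python3 -m creep '[[0,12,0,0,0,0,-1],[-1,21,0,0,0,0,-1],[-1,25,0,0,0,0,-1],[-1,25,0,0,0,0,-1],[-1,25,0,0,0,0,-1],[-1,25,0,0,0,0,-1],[-1,25,0,0,0,0,-1],[-1,25,0,0,0,0,-1],[-1,25,0,0,0,0,-1],[-1,22,0,0,0,0,-1],[-1,16,0,0,0,0,-1],[-1,10,0,0,0,0,-1],[0,0,25,0,0,0,-1],[0,0,25,0,0,0,-1],[0,0,18,0,0,0,-1],[0,0,0,0,0,0,-1],[0,0,0,0,0,0,-1]]';  python3 - <<'E'
from h import *
snap('side','s5.png',(130,190,270,310),5)
print(delta([.616,.157,.126]))
E
```

```text
clock: 20.95
position: [0.6148, 0.1566, 0.1821]
tcp_rot: [-3.067, -0.68, 0.004]
ft_force: [-0.2, -0.2, -2.0]
grip_width: 0.0241
grasp_force: 59.1
[ 0.6 -0.1 57.3]
```

View pics/s5.png

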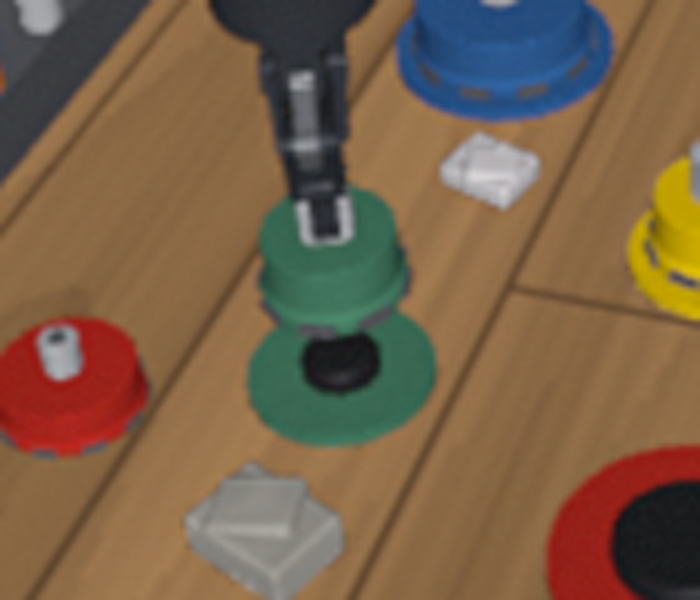

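Side view: the green cup's top is at about px (196,237), its plate centre at about (198.4,264.6), and blue is seated flat.

```bash
python3 -c "
from h import *
print(px2w('side',196,237,.102),px2w('side',198.4,264.6,.008))"; python3 -m creep '[[1,0,12,0,0,0,-1],[0,0,15,0,0,0,-1],[0,0,10,0,0,0,-1],[0,0,8,0,0,0,-1],[0,0,5,0,0,0,-1],[0,0,3,0,0,0,-1],[0,0,1,0,0,0,-1],[0,0,0,0,0,0,-1],[0,0,0,0,0,0,-1]]'
```

```text
[0.61160365 0.16134288 0.102     ] [0.61563129 0.1618623  0.008     ]
clock: 21.75
position: [0.6166, 0.1569, 0.1294]
tcp_rot: [3.067, 0.679, 0.001]
ft_force: [0.1, -0.3, -1.1]
grip_width: 0.024
grasp_force: 59.2
```

```bash
python3 -m creep '[[0,0,1.5,0,0,0,-1],[0,0,0.7,0,0,0,-1],[0,0,0,0,0,0,-1]]';python3 -m creep '[[0,0,0.7,0,0,0,-1],[0,0,0,0,0,0,-1]]';python3 -m creep '[[0,0,0.6,0,0,0,-1],[0,0,0,0,0,0,-1]]'
```

```text
clock: 22.0
position: [0.6164, 0.1568, 0.1268]
tcp_rot: [-3.067, -0.679, -0.0]
ft_force: [0.2, 0.3, -2.4]
grip_width: 0.024
grasp_force: 59.2
clock: 22.17
position: [0.6164, 0.1568, 0.126]
tcp_rot: [-3.067, -0.679, 0.0]
ft_force: [-0.3, 0.1, -2.1]
grip_width: 0.0241
grasp_force: 59.2
clock: 22.33
position: [0.6164, 0.1568, 0.1254]
tcp_rot: [-3.067, -0.679, -0.0]
ft_force: [0.3, -0.1, -2.3]
grip_width: 0.0242
grasp_force: 59.2
```

```bash
python3 -m creep '[[0,0,0.6,0,0,0,-1],[0,0,0,0,0,0,-1]]';python3 -m creep '[[0,0,0.5,0,0,0,-1],[0,0,0,0,0,0,-1]]'
```

```text
clock: 22.5
position: [0.6165, 0.1568, 0.1253]
tcp_rot: [3.067, 0.679, 0.001]
ft_force: [-1.4, -1.8, 3.9]
grip_width: 0.0242
grasp_force: 60.2
clock: 22.67
position: [0.6165, 0.1568, 0.1252]
tcp_rot: [3.067, 0.679, 0.001]
ft_force: [-3.1, -1.9, 11.1]
grip_width: 0.024
grasp_force: 61.0
```

```bash
python3 -m creep '[[0,0,0,0,0,0,-0.5],[0,0,0,0,0,0,-0.3],[0,0,0,0,0,0,-0.1],[0,0,0,0,0,0,0.1],[0,0,0,0,0,0,0.3],[0,0,0,0,0,0,0.6],[0,0,0,0,0,0,1],[0,0,0,0,0,0,1],[0,0,0,0,0,0,1],[0,0,-20,0,0,0,1],[0,0,-30,0,0,0,1],[0,0,-30,0,0,0,1],[0,0,-30,0,0,0,1],[0,0,-20,0,0,0,1],[0,0,0,0,0,0,1]]'
python3 - <<'E'
from h import *
im=np.vstack([cv2.resize(optics.snapshot(n)[y0:y0+75,x0:x0+150,::-1],None,fx=4,fy=4,interpolation=cv2.INTER_CUBIC) for n,x0,y0 in(('top',110,160),('side',130,310))])
cv2.imwrite('pics/m6.png',im)
E
```

```text
clock: 23.92
position: [0.618, 0.1572, 0.2591]
tcp_rot: [3.067, 0.679, 0.011]
ft_force: [1.8, -0.1, 0.1]
grip_width: 0.0854
grasp_force: 0.0
```

View pics/m6.png

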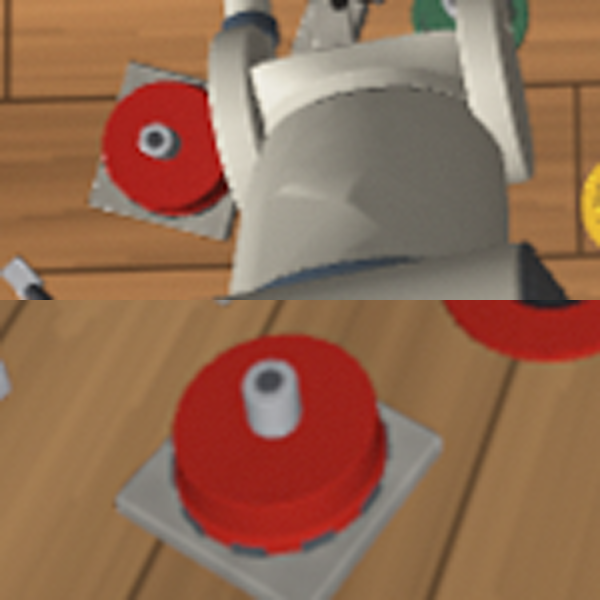

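The red hub top is at top px (148.8,194.5) and side px (197.5,329.8).

Run:
```python
from h import *
p=px2w('top',148.75,194.5,.082);print(p,px2w('side',197.5,329.75,.082),delta([p[0],p[1]+.001,.20]))
```

```text
[0.51279121 0.39193672 0.082     ] [0.51269355 0.39078086 0.082     ] [   5.5 -257.8   54.9]
```

```bash
python3 -m creep '[[0,-12,0,0,0,0,1],[0,-22,0,0,0,0,1],[1,-26,0,0,0,0,1],[1,-26,0,0,0,0,1],[1,-26,0,0,0,0,1],[1,-26,0,0,0,0,1],[1,-26,0,0,0,0,1],[0,-26,0,0,0,0,1],[0,-26,0,0,0,0,1],[0,-20,0,0,0,0,1],[0,-14,0,0,0,0,1],[0,-8,0,0,0,0,1],[0,0,25,0,0,0,1],[0,0,25,0,0,0,1],[0,0,0,0,0,0,1],[0,0,0,0,0,0,1]]'
python3 - <<'E'
from h import *
print(delta([.5127,.3915,.1345]))
E
```

```text
clock: 25.35
position: [0.5116, 0.3921, 0.2033]
tcp_rot: [3.066, 0.678, -0.005]
ft_force: [0.7, 0.0, 0.6]
grip_width: 0.0854
grasp_force: 0.0
[ 0.9  1.  68.8]
```

```bash
python3 -m creep '[[1,1,15,0,0,0,1],[0,0,20,0,0,0,1],[0,0,15,0,0,0,1],[0,0,10,0,0,0,1],[0,0,8,0,0,0,1],[0,0,0,0,0,0,0.2],[0,0,0,0,0,0,-0.1],[0,0,0,0,0,0,-0.3],[0,0,0,0,0,0,-0.5],[0,0,0,0,0,0,-0.7],[0,0,0,0,0,0,-1],[0,0,0,0,0,0,-1],[0,0,0,0,0,0,-1]]';  python3 -m creep '[[0,0,-5,0,0,0,-1],[0,0,-15,0,0,0,-1],[0,0,-25,0,0,0,-1],[0,0,-25,0,0,0,-1],[0,0,-10,0,0,0,-1],[0,0,0,0,0,0,-1]]'
python3 - <<'E'
from h import *
print(delta([.417,.2235,.185]))
E
```

```text
clock: 26.43
position: [0.5137, 0.3925, 0.1374]
tcp_rot: [-3.067, -0.679, -0.002]
ft_force: [-1.8, -1.4, 8.6]
grip_width: 0.0239
grasp_force: 58.4
clock: 26.93
position: [0.5142, 0.3929, 0.2189]
tcp_rot: [-3.066, -0.679, -0.006]
ft_force: [0.6, 0.8, -3.9]
grip_width: 0.0233
grasp_force: 59.5
[-159.8  112.6   33.2]
```

```bash
python3 -m creep '[[-8,6,0,0,0,0,-1],[-15,10,0,0,0,0,-1],[-20,14,0,0,0,0,-1],[-20,14,0,0,0,0,-1],[-20,14,0,0,0,0,-1],[-20,14,0,0,0,0,-1],[-20,14,0,0,0,0,-1],[-18,13,0,0,0,0,-1],[-12,9,0,0,0,0,-1],[-7,4,0,0,0,0,-1],[0,0,20,0,0,0,-1],[0,0,13,0,0,0,-1],[0,0,0,0,0,0,-1],[0,0,0,0,0,0,-1]]';  python3 - <<'E'
from h import *
snap('side','s7.png',(190,220,340,340),5)
print(delta([.417,.2235,.1295]))
E
```

```text
clock: 28.1
position: [0.415, 0.2232, 0.1826]
tcp_rot: [3.067, 0.679, -0.004]
ft_force: [-0.4, 0.2, -4.8]
grip_width: 0.0238
grasp_force: 59.4
[ 1.5  0.6 53.7]
```

View pics/s7.png

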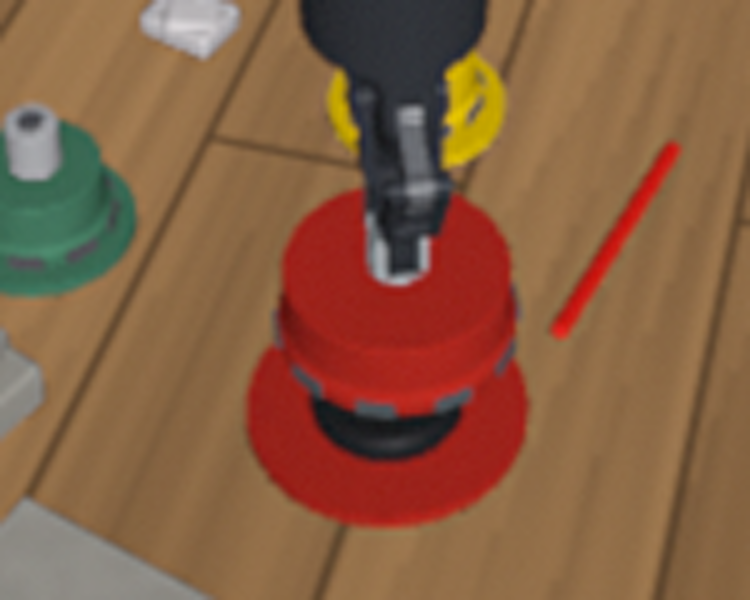

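Side view: the red cup's top is at about px (269.4,273.4) and the plate centre at about (267.5,301.6). Green is seated.

```bash
python3 -c "
from h import *
print(px2w('side',269.4,273.4,.099),px2w('side',267.5,301.6,.008))"; python3 -m creep '[[2,0,12,0,0,0,-1],[0,0,15,0,0,0,-1],[0,0,10,0,0,0,-1],[0,0,7,0,0,0,-1],[0,0,4,0,0,0,-1],[0,0,2,0,0,0,-1],[0,0,0,0,0,0,-1],[0,0,0,0,0,0,-1]]'
```

```text
[0.41265615 0.22548044 0.099     ] [0.41606729 0.22956955 0.008     ]
clock: 28.82
position: [0.4176, 0.2243, 0.1338]
tcp_rot: [-3.067, -0.679, -0.001]
ft_force: [-0.2, 0.5, -3.6]
grip_width: 0.0237
grasp_force: 59.6
```

```bash
python3 -m creep '[[0,0,1.5,0,0,0,-1],[0,0,1,0,0,0,-1],[0,0,0,0,0,0,-1]]';python3 -m creep '[[0,0,0.7,0,0,0,-1],[0,0,0,0,0,0,-1]]';python3 -m creep '[[0,0,0.5,0,0,0,-1],[0,0,0,0,0,0,-1]]'
```

```text
clock: 29.07
position: [0.4174, 0.2241, 0.1309]
tcp_rot: [-3.067, -0.679, -0.0]
ft_force: [0.2, 0.3, -3.9]
grip_width: 0.0237
grasp_force: 59.6
clock: 29.23
position: [0.4174, 0.2241, 0.1302]
tcp_rot: [-3.067, -0.679, -0.0]
ft_force: [-0.0, -0.5, -3.8]
grip_width: 0.0239
grasp_force: 59.6
clock: 29.4
position: [0.4174, 0.2241, 0.1296]
tcp_rot: [3.067, 0.679, 0.0]
ft_force: [-0.4, 0.0, -4.0]
grip_width: 0.0235
grasp_force: 59.6
```

```bash
python3 -m creep '[[0,0,0.5,0,0,0,-1],[0,0,0,0,0,0,-1]]';python3 -m creep '[[0,0,0.4,0,0,0,-1],[0,0,0,0,0,0,-1]]'
```

```text
clock: 29.57
position: [0.4174, 0.2242, 0.1295]
tcp_rot: [-3.067, -0.679, -0.0]
ft_force: [-2.8, -0.6, 4.2]
grip_width: 0.0237
grasp_force: 60.8
clock: 29.73
position: [0.4174, 0.2242, 0.1294]
tcp_rot: [-3.067, -0.679, -0.001]
ft_force: [-4.0, -0.6, 14.6]
grip_width: 0.0239
grasp_force: 61.8
```

```bash
python3 -m creep '[[0,0,0,0,0,0,-0.5],[0,0,0,0,0,0,-0.3],[0,0,0,0,0,0,-0.1],[0,0,0,0,0,0,0.1],[0,0,0,0,0,0,0.3],[0,0,0,0,0,0,0.6],[0,0,0,0,0,0,1],[0,0,0,0,0,0,1],[0,0,0,0,0,0,1],[0,0,-20,0,0,0,1],[0,0,-30,0,0,0,1],[0,0,-30,0,0,0,1],[0,0,-30,0,0,0,1],[0,0,-30,0,0,0,1],[0,0,-20,0,0,0,1],[0,0,0,0,0,0,1],[0,0,0,0,0,0,1]]'
python3 - <<'E'
from h import *
snap('side','s8.png',(140,90,390,340),2.4)
E
```

```text
clock: 31.15
position: [0.4177, 0.2243, 0.2896]
tcp_rot: [-3.067, -0.679, -0.004]
ft_force: [-0.7, 0.4, -0.5]
grip_width: 0.0854
grasp_force: 0.0
```

View pics/s8.png

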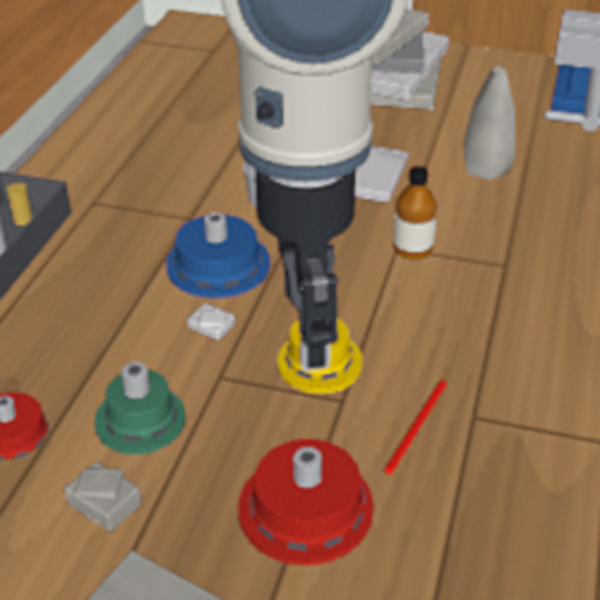

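All four wheels sit flat on their own stands: red at px (268,288), green (197,259), blue (230,196) and yellow (272,239). The bottle and stone still stand where they were.

```bash
python3 -c "
from workcell import workorder
print(workorder.close_job())"
```

```text
the job is handed in; nothing more can be done
None
```

I took both stacks apart, set all four wheels down flat on the stands of their own colours, and handed the job in at about 31 s with the bottle and standing stone untouched.

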